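# Break the lid stay of the dish warmer and lower its lid shut

## Task

Close the dish warmer: its lid is propped open by a locked folding stay on its left-hand side. Press the stay's red knuckle to the rear and down, past its dead centre, just far enough to unlock it while the lid still stays up by itself; then take the lid by its bar handle and lower it gently until it is fully shut, never letting it drop. Do not force the stay, leave the things around where they are, and let go at the end.

Things in the scene. Friction and masses are not known exactly. Their poses are not given: they have to be found in the camera images.
- warmer: white box-shaped dish warmer, fixed, 180 x 180 x 115 mm with an open top, two culture dishes inside; origin at the centre of its underside on the desk; its x axis points level from its front (black panel, towards the robot) to its rear (lid hinge), y to its left seen from the front looking to the rear, z up
- lid (a joint): lid angle in rad: 0 = as found, propped open 62 degrees above closed; grows as the lid comes down; 1.08 = fully shut. The lid is a white frame with a clear window, 182 (front to rear) x 250 x 14 mm, about 0.7 kg (varies), overhanging both sides by 35 mm. With the stay unlocked but bent less than 0.6 rad its friction still carries the lid; from about half way down the lid falls by itself
- hinge (a point): middle of the lid's hinge axis, at the rear top edge of the warmer, 116 mm above the desk; the axis runs along the warmer's y
- handle (a point): middle of the lid's steel bar handle: a round bar 12 mm thick, straight for 98 mm along the warmer's y, carried on two arms so that there is 44 mm free between the bar and the lid's front edge (53 mm to the warmer's front once shut); bar axis 236 mm from the hinge axis. It stands about 327 mm above the desk with the lid open, about 123 mm when shut
- stay (a joint): bend of the stay's knuckle in rad: 0 = locked (4 mm over centre, against its stop), 0.11 = straight, larger = unlocked and folding, about 2.6 when the lid is shut; pressing the knuckle 10 mm bends it about 0.27. It moves stiffly, by friction (about 4 N at the knuckle), and does not spring back
- knuckle (a point): centre of the stay's red knuckle: a cylinder 18 mm across, 30 mm long, axis along the warmer's y, on its left side (+y) 113 mm from its middle plane (23 mm outside the wall), under the overhanging lid. It unlocks to the rear and down, about 38 degrees below level (0.79 along the warmer's x, -0.62 along z). Lid edge and handle stand over it: reach it on a slope from the front; its left side is free
- stay_arm: the stay itself, two 13 mm wide steel links of 73 mm; origin at its lower pivot on the warmer's left wall; z along the lower link to the knuckle. Bends if forced with more than 25 N
- beaker: small clear glass beaker, 45 mm across, 57 high, bystander; origin at the centre of its underside
- dish: closed culture dish, 59 mm across, 16 high, on the desk left of the warmer, bystander; origin at the centre of its underside
- sharps_pot: yellow pot with red lid, 92 mm across, 120 high, bystander; origin at the centre of its underside
- tip_box: blue tip box with clear lid, 92 x 118 x 91 mm, bystander; origin at the centre of its underside
- marker: blue and white felt marker lying on the desk, 126 mm long, 12 thick, bystander; origin under its middle

How it is judged:
On the way, in this order (a step that is already met when the one before it is completed fails the run):
1. the stay is unlocked: its knuckle bent at least 0.17 rad (past its dead centre) with the lid still up (down by less than 0.35 rad) (value of joint stay above 0.17 rad and value of joint lid below 0.35 rad), for 0.2 s.
2. the lid is lowered past half way, held by the gripper (value of joint lid above 0.6 rad and contact force between the fingers and lid above 0.5 N), for 0.1 s.
At the end, for the whole second after the job is handed in: the lid is fully shut (within 0.03 rad, 7 mm at the handle) and at rest, the stay folded (value of joint lid above 1.05 rad and velocity of joint lid below 0.05 rad/s and value of joint stay above 2.2 rad); the robot touches nothing.
It fails at once if the lid drops or is slammed: it closes faster than 1.8 rad/s (0.42 m/s at the handle) (velocity of joint lid above 1.8 rad/s).
It fails at once if the stay is forced with more than 25 N (contact force between the arm and stay_arm above 25 N).
It fails at once if the stay is forced with more than 25 N (contact force between the fingers and stay_arm above 25 N).
It fails at once if a bystander is moved by more than 20 mm (distance of any of beaker, dish, sharps_pot, tip_box, marker from where it was at the start of the episode above 0.02 m).
It also fails if it takes over 56 s, if anything falls off the work surface, if the arm or the gripper's body presses on something with over 40 N, if the wrist force passes 120 N, or if a joint passes its speed limit or range.

## Robot

A 7-joint arm with a two-finger parallel gripper is mounted at the origin on a cart in front of the work surface, level with it; the furniture and walls round the work are solid. World frame = base frame: x ahead of the robot, y to its left, z up, the work surface at z = 0. Lengths are in m, angles in rad, forces in N, time in s.
With the tool pointing down it reaches from about 0.4 to 0.75 m from the base axis. Payload 19.5 kg.
Tool frame: the origin (TCP) lies at the very end of the fingers, on their centre line; the grasp point (between the pads) lies 19 mm behind it; z points along the fingers, y is the line along which they close (so a half turn about z gives the same grasp; the last joint's range is limited). The gripper opens to 85 mm and grips with 20 to 120 N. Pads are 22 mm wide; open, the fingers measure 114 mm over their backs; the gripper's body (76 mm by 85 mm) begins 54 mm behind the grasp point. The pads swing forward as they close: fully open they stand 13 mm farther back than shut.
Start: joints at [1.307, 0.707, -0.028, 1.485, 0.022, 0.951, -0.075], TCP at [0.126, -0.561, 0.231] pointing down, gripper open.
Joint ranges: [-2.71, 2.71], [-0.32, 2.16], [-1.57, 1.52], [0, 2.45], [-1.46, 4.6], [0, 2.02], [-2.83, 2.83]. Speed limits (rad/s): [1.89, 1.89, 2.57, 2.57, 3.01, 3.01, 3.01].

## Interface

Orientations are given as a unit quaternion [x, y, z, w].
In Python, from bench import robot gives the robot as it stands. Calls block until the motion is done:
- robot.move_to(position, orientation): joint-space move of the TCP to a pose.
- robot.move_linear(position, attitude=None, feed=0.15, max_force=None): straight line of the TCP; attitude=None keeps the orientation; feed is the mean speed in m/s. With max_force (N) it stops when the force on the tool has changed by that much, and returns True; else False.
- robot.movej(angles): joint-space move.
- robot.set_gripper(opening, grasp_force=None): finger opening in m; grasp_force is the grip in N (None keeps the last); returns when the fingers have stopped.
- robot.dwell(seconds).
- robot.solve_ik(position, orientation): joint angles nearest the present ones, or None.
- robot.get_state(): the state.
- robot.get_image(name): name is "side" or "top" or "wrist"; returns a dict with "pixels" (480x640x3 uint8, red, green, blue), "z_map" (480x640 float32, m along the optical axis (not along the pixel's ray), 0 where there is no reading), "K" (3x3 intrinsics, pixels), "eye" and "rotation" of the camera in the world; the wrist camera has in their place "hand_eye" (4x4, takes a point from camera to tool coordinates, whose origin is the TCP and whose axes are the flange's). Camera axes: x right, y up, looking along -z (the intrinsics and any distortion apply to the point x, -y, -z); pixel columns grow to the right and rows downward; lengths in m; the calibration is good to about 2 mm. A picture is of the moment at which its call begins: read the wrist's pose just before it.
A pose or a line that the arm cannot do raises robot.IKError and nothing moves.
- robot.finish_job(): hands the job in; it is judged then, once.
The state is a dict: "clock": time; "qpos": joint angles; "joint_velocities": joint speeds; "tau": joint torques, N m; "tool_pos": TCP position; "ee_rot": TCP orientation; "contact_force": force on the tool from outside, world axes, zero at the start; "moment": the same for the moment, N m; "gripper_width": finger opening in m; "gripper_force": force on a finger pad.
Only numpy, scipy, OpenCV 4.12 (cv2) and the standard library are available. Lean on these libraries where they do the work, as an engineer would, in place of code of your own. Each camera call takes 0.05 s, during which the arm holds its last target. There are 200 camera calls.

## Working session

There is one attempt and no reset: what is moved stays moved. The work goes in short steps, each a Python script; the robot and the scene stay as the last script left them, time stands still between calls to the robot, and variables do not carry over. Pictures are saved under pics/ and viewed, at most 10 in all, crops included, and the job is handed in when it is done.

```bash
mkdir -p pics; cat > h.py <<'E'
import numpy as np, cv2
from bench import robot
from scipy.spatial.transform import Rotation as R
def cloud(im):
    z=im["z_map"]; K=im["K"]; v,u=np.mgrid[0:480,0:640]
    x=(u-K[0,2])/K[0,0]*z; y=(v-K[1,2])/K[1,1]*z
    c=np.stack([x,-y,-z],-1)
    return c@np.array(im["rotation"]).T+np.array(im["eye"])
def rotm(r):
    r=np.array(r); return r if r.shape==(3,3) else R.from_quat(r).as_matrix()
E
python3 - <<'E'
from h import *
ims={n:robot.get_image(n) for n in("side","top")}
for n,i in ims.items():
    print(n,[k for k in i],np.array(i["eye"]),np.array(i["rotation"]),i["K"])
    np.savez("pics/"+n+".npz",**{k:np.array(v) for k,v in i.items()})
    cv2.imwrite(f"pics/{n}0.png",i["pixels"][:,:,::-1])
print(robot.get_state())
E
```

```text
side ['pixels', 'z_map', 'K', 'eye', 'rotation'] [0.14137527 0.83833973 0.77420426] [-0.09753081  0.45642576  0.8663269  -0.17787908] [[444.58567369   0.         314.37282956]
 [  0.         444.58567369 235.25615065]
 [  0.           0.           1.        ]]
top ['pixels', 'z_map', 'K', 'eye', 'rotation'] [0.33858522 0.10200473 1.51036432] [ 0.04069392 -0.04259359 -0.6962613   0.71536703] [[471.99067748   0.         320.70071578]
 [  0.         471.99067748 239.77106038]
 [  0.           0.           1.        ]]
{'clock': 0.1, 'qpos': array([ 1.30731993,  0.70703404, -0.0276162 ,  1.48495911,  0.02203652,
        0.95089411, -0.07548313]), 'joint_velocities': array([-3.56731790e-04, -5.79116136e-04,  8.14511300e-04,  2.50990441e-05,
       -1.65363277e-03,  1.70245892e-03, -7.53432045e-04]), 'tau': array([ 1.22022851e-03, -8.84283972e+01,  1.23653714e+00, -2.36454338e+01,
        1.70334487e-02,  5.02306371e-03,  3.90437344e-05]), 'tool_pos': array([ 0.126417  , -0.56068635,  0.23087647]), 'ee_rot': array([ 9.93856038e-01,  1.10679406e-01, -8.46892327e-05, -4.88351619e-04]), 'contact_force': array([-0.41418134,  0.37232429,  0.86136951]), 'moment': array([ 0.00010642,  0.0241593 , -0.03738603]), 'gripper_force': 0.0, 'gripper_width': 0.08549784421846526}
```

View pics/side0.png

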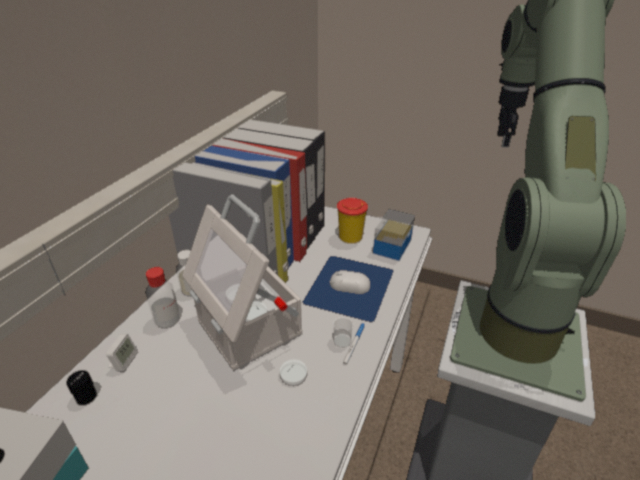

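View pics/top0.png

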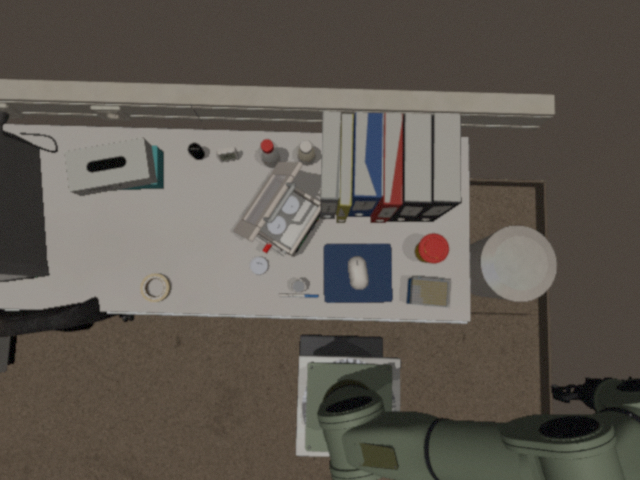

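The side view shows the red knuckle at (281,303) and the handle loop at about (240,200). In the top view the knuckle is at (267,248), and the warmer's front faces image lower right, so it is yawed about 60°.

```bash
python3 - <<'E'
from h import *
for n in("side","top"):
    d=dict(np.load(f"pics/{n}.npz")); d["rotation"]=rotm(d["rotation"]); P=cloud(d); np.save(f"pics/{n}_P.npy",P)
    p=d["pixels"]; hsv=cv2.cvtColor(p,cv2.COLOR_RGB2HSV)
    m=((hsv[...,0]<8)|(hsv[...,0]>172))&(hsv[...,1]>150)&(hsv[...,2]>90)
    k,l,s,c=cv2.connectedComponentsWithStats(m.astype(np.uint8))
    for i in range(1,k):
        if s[i,4]>15: print(n,c[i],s[i],np.median(P[l==i],0))
    pts={"side":[(240,200),(258,212),(224,206),(212,210),(266,262),(190,285),(238,333),(293,374),(343,333),(355,343)],"top":[(258,266),(298,285),(300,296),(267,248),(237,233),(274,168),(320,205),(284,253)]}[n]
    for u,v in pts: print(n,u,v,P[v,u].round(3))
    # crop
    cr=p[170:400,150:380] if n=="side" else p[130:310,210:400]
    cv2.imwrite(f"pics/{n}_c.png",cv2.resize(cr,None,fx=3 if n=="top" else 2.6,fy=3 if n=="top" else 2.6,interpolation=cv2.INTER_CUBIC)[:,:,::-1])
E
```

```text
side [294.10452962 198.16027875] [257 145  48 115 861] [ 0.58732762 -0.05653061  0.2141592 ]
side [351.77915633 206.20347395] [337 198  30  17 403] [ 0.48707303 -0.22097869  0.11598985]
side [155.06643357 276.42657343] [146 267  19  20 286] [0.77363315 0.27955857 0.14655005]
side [280.18 303.31] [275 297  12  14 100] [0.46925498 0.26269023 0.15938888]
side 240 200 [0.646 0.104 0.274]
side 258 212 [0.598 0.109 0.256]
side 224 206 [0.629 0.188 0.308]
side 212 210 [0.668 0.18  0.285]
side 266 262 [0.479 0.287 0.278]
side 190 285 [0.7   0.257 0.125]
side 238 333 [0.515 0.352 0.142]
side 293 374 [0.425 0.307 0.014]
side 343 333 [0.36  0.187 0.046]
side 355 343 [0.336 0.172 0.01 ]
top [397.30940594 179.39851485] [383 134  19  71 404] [ 0.63578001 -0.09492495  0.31627455]
top [266.75728155 145.66019417] [262 140  11  12 103] [0.77693241 0.26792991 0.14851844]
top [432.9648318  248.07186544] [418 234  30  29 654] [ 0.4879435  -0.23324335  0.11692413]
top [266.54285714 247.77142857] [263 245   8   7  35] [0.47042648 0.25674101 0.16077348]
top 258 266 [0.427 0.297 0.013]
top 298 285 [0.37  0.169 0.004]
top 300 296 [0.336 0.161 0.01 ]
top 267 248 [0.47  0.254 0.163]
top 237 233 [0.51  0.341 0.169]
top 274 168 [0.712 0.245 0.139]
top 320 205 [0.586 0.105 0.233]
top 284 253 [0.463 0.21  0.094]
```

View pics/side_c.png

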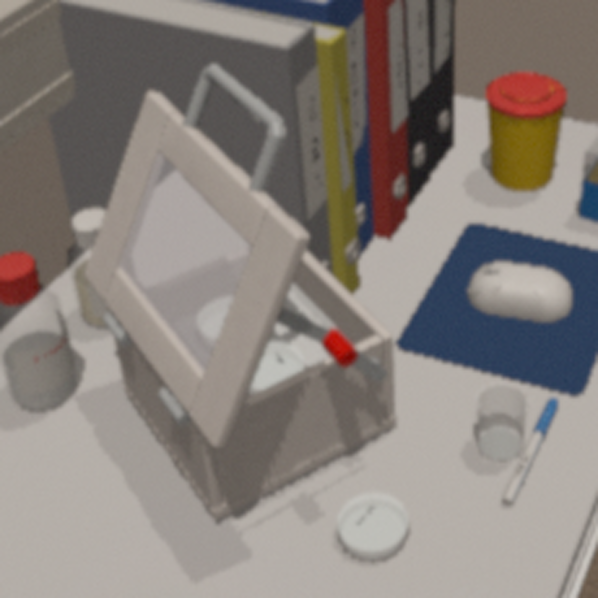

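View pics/top_c.png

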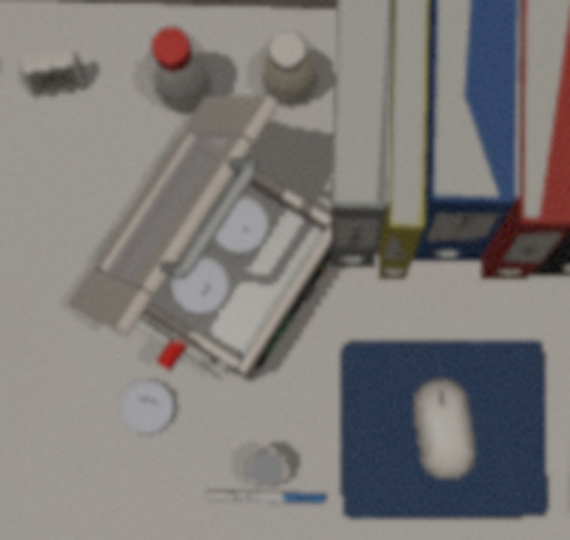

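The crops resolve the bar (top pixels (267,219)–(293,187)), the knuckle, and the front top edge (top pixels (321,207)–(292,253)). A gray binder stands close to the front right corner.

```bash
python3 - <<'E'
from h import *
D={n:dict(np.load(f"pics/{n}.npz")) for n in("side","top")}
def ray(n,u,v):
    d=D[n];K=d["K"];c=np.array([(u-K[0,2])/K[0,0],-(v-K[1,2])/K[1,1],-1]);return d["eye"],rotm(d["rotation"])@c
def onz(n,u,v,z):
    e,r=ray(n,u,v);return (e+r*(z-e[2])/r[2]).round(4)
def tri(a,b):
    A=np.zeros((3,3));B=np.zeros(3)
    for q in(a,b):
        e,r=ray(*q);r=r/np.linalg.norm(r);M=np.eye(3)-np.outer(r,r);A+=M;B+=M@e
    return np.linalg.solve(A,B).round(4)
print("knuckle",tri(("side",280.2,303.3),("top",266.5,247.8)))
for p in((267.3,219.3),(293,187)):print("bar top",onz("top",*p,.33))
for p in((231.5,197),(257.7,219)):print("bar side",onz("side",*p,.33))
for p in((320.7,207.3),(291.7,252.7)):print("front",onz("top",*p,.115))
Pt=np.load("pics/top_P.npy");Ps=np.load("pics/side_P.npy")
for P,n in((Pt,"top"),(Ps,"side")):
    # binder pts
    q=P.reshape(-1,3);s=(q[:,0]>.5)&(q[:,0]<.85)&(q[:,1]>-.2)&(q[:,1]<.13)&(q[:,2]>.12)
    q=q[s];
    for y in np.arange(-.2,.13,.03):
        t=q[(q[:,1]>=y)&(q[:,1]<y+.03)]
        if len(t)>5:print(n,round(y,2),"xmin",np.percentile(t[:,0],2).round(3),"zmax",np.percentile(t[:,2],98).round(3),len(t))
    # bar pts near handle
    q=P.reshape(-1,3);b=q[(q[:,2]>.31)&(q[:,2]<.345)&(q[:,1]>.14)&(q[:,0]>.45)&(q[:,0]<.75)&(q[:,1]<.32)];print(n,"bar?",len(b),b.mean(0) if len(b) else 0,b.min(0) if len(b) else 0,b.max(0) if len(b) else 0)
E
```

```text
knuckle [0.4723 0.2567 0.1529]
bar top [0.5268 0.2372 0.33  ]
bar top [0.612 0.175 0.33 ]
bar side [0.612  0.1822 0.33  ]
bar side [0.5215 0.2349 0.33  ]
front [0.6019 0.1031 0.115 ]
front [0.4629 0.1854 0.115 ]
top -0.2 xmin 0.584 zmax 0.333 1295
top -0.17 xmin 0.583 zmax 0.333 1320
top -0.14 xmin 0.583 zmax 0.333 1312
top -0.11 xmin 0.575 zmax 0.333 1300
top -0.08 xmin 0.575 zmax 0.333 1367
top -0.05 xmin 0.593 zmax 0.334 1268
top -0.02 xmin 0.592 zmax 0.333 1249
top 0.01 xmin 0.575 zmax 0.333 1310
top 0.04 xmin 0.575 zmax 0.333 1302
top 0.07 xmin 0.585 zmax 0.333 1290
top 0.1 xmin 0.587 zmax 0.334 474
top bar? 234 [0.57084686 0.20272862 0.32999377] [0.52088574 0.17021895 0.31186022] [0.62819931 0.24250451 0.33716243]
side -0.2 xmin 0.583 zmax 0.331 684
side -0.17 xmin 0.582 zmax 0.331 737
side -0.14 xmin 0.583 zmax 0.331 763
side -0.11 xmin 0.575 zmax 0.331 687
side -0.08 xmin 0.575 zmax 0.33 1383
side -0.05 xmin 0.593 zmax 0.331 859
side -0.02 xmin 0.592 zmax 0.331 754
side 0.01 xmin 0.575 zmax 0.331 1209
side 0.04 xmin 0.574 zmax 0.331 1009
side 0.07 xmin 0.584 zmax 0.331 1183
side 0.1 xmin 0.588 zmax 0.322 4585
side bar? 326 [0.56616241 0.21124645 0.32641113] [0.52093079 0.17573577 0.31022451] [0.6274503  0.24517323 0.33389937]
```

```bash
cat >> h.py <<'E'
yaw=np.deg2rad(58.5)
X=np.array([np.cos(yaw),np.sin(yaw),0]);Y=np.array([-np.sin(yaw),np.cos(yaw),0]);Z=np.array([0,0,1.])
KN=np.array([.4723,.2567,.153])+.004*Y
BAR=np.array([.568,.207,.327]);HINGE=BAR+.1057*X;HINGE[2]=.116
def quat(z,y):
    z=z/np.linalg.norm(z);y=y-z*(y@z);y/=np.linalg.norm(y)
    return R.from_matrix(np.stack([np.cross(y,z),y,z],1)).as_quat()
PD=.79*X-.62*Z;PD/=np.linalg.norm(PD)
PERP=.62*X+.79*Z
A0=np.arctan2(.211,.1057)
def barpos(lid): # bar axis centre
    a=A0-lid*(A0-np.arcsin(.007/.236))/1.08
    return HINGE+.236*(-np.cos(a)*X+np.sin(a)*Z)
def tooltilt(t): return -Z*np.cos(t)-Y*np.sin(t)
E
python3 - <<'E'
from h import *
f=lambda q:None if q is None else np.round(q,2)
for n,y in(("Y",Y),("-Y",-Y),("P",PERP),("-P",-PERP)):
    q=quat(PD,y)
    print(n,[f(robot.solve_ik(KN+PD*d,q)) for d in(-.12,-.009,.006)])
for t in(0,15,25):
  for s in(1,-1):
    z=tooltilt(np.deg2rad(t));q=quat(z,s*X)
    print(t,s)
    for l in(-.3,0,.5,1.08):
        p=barpos(max(l,0))+.015*Y+.019*z
        if l<0:p=p-.1*z
        print("   ",l,p.round(3),f(robot.solve_ik(p,q)))
E
```

```text
Y [None, None, array([ 0.34,  1.28, -1.35,  2.44,  2.55,  0.93,  0.02])]
-Y [None, None, array([ 0.2 ,  1.07, -0.91,  2.44,  3.04,  0.81,  2.61])]
P [None, None, array([ 0.34,  1.28, -1.35,  2.44,  2.55,  0.93, -1.56])]
-P [None, None, array([ 0.34,  1.28, -1.35,  2.44,  2.55,  0.93,  1.59])]
0 1
    -0.3 [0.555 0.215 0.408] [-0.06  0.73 -0.99  0.99  0.59  1.67  0.18]
    0 [0.555 0.215 0.308] [-0.07  0.75 -0.8   1.25  0.53  1.35  0.17]
    0.5 [0.509 0.14  0.232] [ 0.01  0.69 -0.63  1.64  0.48  0.97  0.23]
    1.08 [0.487 0.104 0.104] [-0.08  0.82 -0.35  1.9   0.52  0.52  0.23]
0 -1
    -0.3 [0.555 0.215 0.408] [-0.37  0.63 -0.13  1.01  0.08  1.51 -2.6 ]
    0 [0.555 0.215 0.308] [-0.52  0.68  0.2   1.27 -0.14  1.2  -2.43]
    0.5 [0.509 0.14  0.232] [-0.53  0.67  0.38  1.66 -0.31  0.87 -2.14]
    1.08 [0.487 0.104 0.104] [-0.49  0.85  0.41  1.91 -0.64  0.52 -1.76]
15 1
    -0.3 [0.537 0.226 0.405] [-0.1   0.65 -1.04  1.26  0.81  1.54 -0.06]
    0 [0.559 0.212 0.309] [-0.29  0.63 -0.48  1.44  0.59  1.1   0.08]
    0.5 [0.513 0.137 0.232] [-0.28  0.59 -0.28  1.83  0.62  0.7   0.04]
 
[... 252 characters left out ...]
.89  0.72  0.84  1.85 -0.57  0.64 -1.92]
    1.08 [0.491 0.101 0.105] [-0.67  0.85  0.5   2.09 -1.06  0.19 -1.43]
25 1
    -0.3 [0.526 0.233 0.4  ] [-0.24  0.57 -0.87  1.42  0.87  1.42 -0.18]
    0 [0.562 0.211 0.31 ] [-0.57  0.58 -0.09  1.57  0.58  0.91  0.04]
    0.5 [0.516 0.136 0.234] [-0.74  0.6   0.36  1.95  0.43  0.41  0.17]
    1.08 [0.494 0.1   0.106] [ 0.14  1.16 -1.35  2.18  1.6   1.53 -0.98]
25 -1
    -0.3 [0.526 0.233 0.4  ] [-1.12  0.59  0.86  1.45 -0.09  1.02 -2.49]
    0 [0.562 0.211 0.31 ] [-0.87  0.62  0.48  1.58  0.15  0.78 -2.71]
    0.5 [0.516 0.136 0.234] [-1.13  1.06  1.49  1.96 -1.22  0.89 -1.32]
    1.08 [0.494 0.1   0.106] [-0.59  0.82  0.18  2.2   1.96  0.26  1.73]
```

```bash
python3 - <<'E'
from h import *
f=lambda q:None if q is None else np.round(q,2)
for a in(45,38,30,22):
  for b in (-10,0,15,25):
    a_,b_=np.deg2rad([a,b]); z=np.sin(a_)*X-np.cos(a_)*(np.cos(b_)*Z+np.sin(b_)*Y)
    for n,y in(("P",PERP),("-P",-PERP)):
        q=quat(z,y);print(a,b,n,[f(robot.solve_ik(KN-.009*z+v,q)) for v in(-.10*z,-.03*z,0*z,PD*.015)])
E
```

```text
45 -10 P [array([ 0.62,  0.95, -1.33,  2.32,  2.02,  0.33, -1.12]), array([ 0.47,  1.11, -1.34,  2.31,  2.17,  0.53, -1.24]), array([ 0.42,  1.18, -1.34,  2.29,  2.2 ,  0.6 , -1.25]), array([ 0.39,  1.21, -1.34,  2.27,  2.2 ,  0.62, -1.24])]
45 -10 -P [array([ 0.62,  0.95, -1.33,  2.32,  2.02,  0.33,  2.02]), array([ 0.47,  1.11, -1.34,  2.31,  2.17,  0.53,  1.9 ]), array([ 0.42,  1.18, -1.34,  2.29,  2.2 ,  0.6 ,  1.89]), array([ 0.39,  1.21, -1.34,  2.27,  2.2 ,  0.62,  1.9 ])]
45 0 P [None, array([ 0.38,  1.08, -1.34,  2.42,  2.33,  0.77, -1.52]), array([ 0.34,  1.16, -1.34,  2.39,  2.33,  0.83, -1.49]), array([ 0.31,  1.19, -1.34,  2.36,  2.33,  0.85, -1.47])]
45 0 -P [None, array([ 0.38,  1.08, -1.34,  2.42,  2.33,  0.77,  1.62]), array([ 0.34,  1.16, -1.34,  2.39,  2.33,  0.83,  1.66]), array([ 0.31,  1.19, -1.34,  2.36,  2.33,  0.85,  1.68])]
45 15 P [None, None, None, None]
45 15 -P [None, None, None, None]
45 25 P [None, None, None, None]
45 25 -P [None, None, None, None]
38 -10 P [array([ 0.42,  0.7 , -0.92,  2.2 , -0.26,  0.05,  1.1 ]), array([ 0.43,  1.05, -1.34,  2.21,  
[... 4055 characters left out ...]
 0.44,  0.18,  2.24, -1.12,  0.02, -1.78]), array([-0.1 ,  0.73, -0.91,  2.23,  1.74,  0.68,  1.65]), array([-0.02,  0.89, -1.13,  2.21,  1.76,  0.91,  1.68]), array([-0.04,  0.93, -1.13,  2.19,  1.77,  0.94,  1.68])]
22 25 P [array([-0.09,  0.74, -1.35,  2.34,  1.58,  1.18, -1.7 ]), array([-0.09,  0.95, -1.35,  2.32,  1.73,  1.32, -1.72]), array([-0.08,  1.04, -1.35,  2.3 ,  1.8 ,  1.38, -1.7 ]), array([-0.1 ,  1.07, -1.35,  2.27,  1.81,  1.4 , -1.68])]
22 25 -P [array([-0.09,  0.74, -1.35,  2.34,  1.58,  1.18,  1.44]), array([-0.09,  0.95, -1.35,  2.32,  1.73,  1.32,  1.43]), array([-0.08,  1.04, -1.35,  2.3 ,  1.8 ,  1.38,  1.44]), array([-0.1 ,  1.07, -1.35,  2.27,  1.81,  1.4 ,  1.46])]
```

```bash
cat >> h.py <<'E'
a_=np.deg2rad(38);ZP=np.sin(a_)*X-np.cos(a_)*Z;QP=quat(ZP,PERP)
def red(name="side"):
    im=robot.get_image(name);hsv=cv2.cvtColor(im["pixels"],cv2.COLOR_RGB2HSV)
    m=((hsv[...,0]<8)|(hsv[...,0]>172))&(hsv[...,1]>150)&(hsv[...,2]>90)
    k,l,s,c=cv2.connectedComponentsWithStats(m.astype(np.uint8))
    return im,[(c[i].round(1),s[i,4]) for i in range(1,k) if s[i,4]>10]
E
python3 - <<'E'
from h import *
robot.set_gripper(0,20)
robot.move_to([.36,-.12,.33],[1,0,0,0]);print(robot.get_state()["qpos"].round(2))
robot.move_to(KN-.109*ZP,QP);s=robot.get_state();print(s["qpos"].round(2),s["clock"],s["tool_pos"],s["contact_force"])
robot.move_linear(KN-.034*ZP,feed=.1,max_force=10);s=robot.get_state();print(s["clock"],s["tool_pos"],s["contact_force"],s["gripper_width"])
im,r=red();print(r)
cv2.imwrite("pics/side1.png",cv2.resize(im["pixels"][150:400,150:450],None,fx=2.4,fy=2.4)[:,:,::-1])
E
```

```text
[ 0.2   0.29  0.05  1.93 -0.02  0.93 -1.31]
[ 0.47  0.81 -1.34  2.34  1.89  0.49 -1.23] 4.4417 [0.43415579 0.20109584 0.23868481] [-0.43532784 -0.1595507   0.2073123 ]
5.3417 [0.45793969 0.24068466 0.18016714] [-0.20170696  0.00894521 -1.05355765] -0.00011656712873373786
[(array([294.7, 189.9]), np.int32(814)), (array([155.1, 276.5]), np.int32(282)), (array([280.3, 303.4]), np.int32(99))]
```

View pics/side1.png

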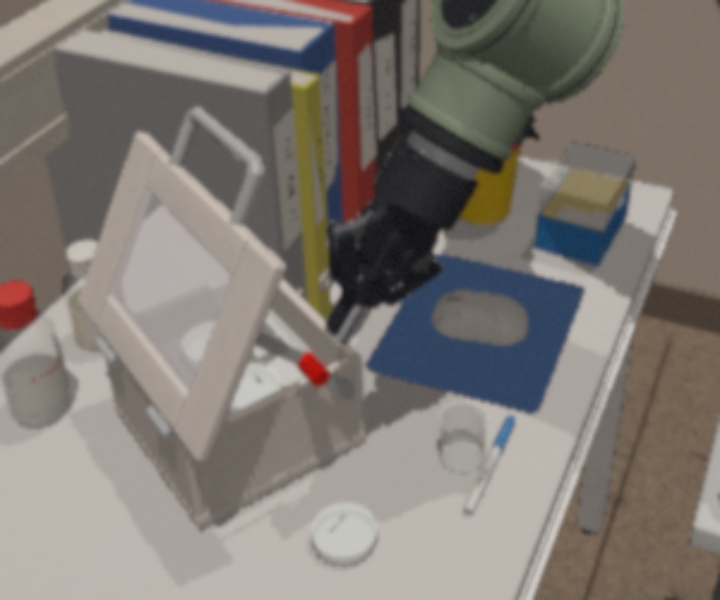

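The closed fingertips (crop (336,327)) are above and in front of the knuckle (crop (314,368)), lined up with it. Next I'll feel for contact and press.

```bash
python3 - <<'E'
from h import *
hit=robot.move_linear(KN-.001*ZP,feed=.03,max_force=2.5);s=robot.get_state();c=s["tool_pos"]
print(hit,(KN-c)@ZP,s["contact_force"],s["clock"])
if hit:
    h2=robot.move_linear(c+.008*PD,feed=.02,max_force=14);s=robot.get_state();print(h2,(s["tool_pos"]-c)@PD,s["contact_force"],s["clock"])
    im,r=red();print(r)
    im,r=red("top");print(r)
E
```

```text
True 0.00892335454291344 [ 0.46854528 -0.18684394 -0.09415956] 6.1833
False 0.00802494615540409 [ 0.18008245  0.03042351 -0.00100584] 6.7583
[(array([294.6, 189.2]), np.int32(780)), (array([155.1, 276.4]), np.int32(285)), (array([277.3, 307.6]), np.int32(88))]
[(array([397.3, 179.6]), np.int32(406)), (array([266.7, 145.7]), np.int32(104))]
```

```bash
python3 - <<'E'
from h import *
d=dict(np.load("pics/side.npz"));Rm=rotm(d["rotation"])
def pr(p):
    c=Rm.T@(p-d["eye"]);return np.array([d["K"][0,0]*c[0]/-c[2]+d["K"][0,2],d["K"][1,1]*-c[1]/-c[2]+d["K"][1,2]])
b=pr(KN)
for k in(0,.008,.010,.013):print(k,(pr(KN+k*PD)-b).round(1))
s=robot.get_state();c=s["tool_pos"]
h2=robot.move_linear(c+.0045*PD,feed=.02,max_force=14);s=robot.get_state();print(h2,s["contact_force"],s["clock"])
_,r=red();print(r[-1][0]-[280.3,303.4])
E
```

```text
0 [0. 0.]
0.008 [-2.5  3.1]
0.01 [-3.2  3.8]
0.013 [-4.1  5. ]
False [0.34955722 0.79682352 0.01152296] 7.2333
[-4.3  6.2]
```

```bash
cat >> h.py <<'E'
ZT=tooltilt(np.deg2rad(6));QT=quat(ZT,X)
def tcp(l,off=0): return barpos(l)+.015*Y+(.019+off)*ZT
E
python3 - <<'E'
from h import *
c=robot.get_state()["tool_pos"]
robot.move_linear(c-.11*ZP,feed=.15)
robot.move_to([.44,.07,.43],QT);robot.set_gripper(.055,20)
print(robot.get_state()["qpos"].round(2))
robot.move_linear(tcp(0,-.09),feed=.2);s=robot.get_state();print(s["qpos"].round(2),s["clock"],s["contact_force"])
im,r=red();print(r)
cv2.imwrite("pics/side2.png",cv2.resize(im["pixels"][110:360,130:430],None,fx=2.4,fy=2.4)[:,:,::-1])
w=robot.get_image("wrist");cv2.imwrite("pics/w2.png",w["pixels"][:,:,::-1])
E
```

```text
[ 0.4   0.41 -1.12  1.55  0.48  1.39  0.26]
[-0.08  0.69 -0.98  1.13  0.66  1.57  0.1 ] 11.2 [-1.10058928 -0.11956532  0.08109457]
[(array([296.3, 202.9]), np.int32(975)), (array([351.8, 206.2]), np.int32(401)), (array([155.2, 276.5]), np.int32(282)), (array([276.1, 309.3]), np.int32(98))]
```

View pics/side2.png

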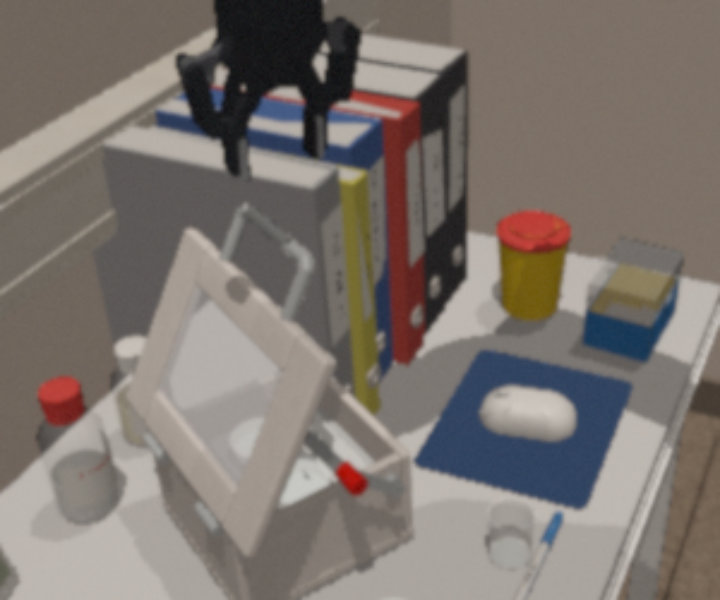

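View pics/w2.png

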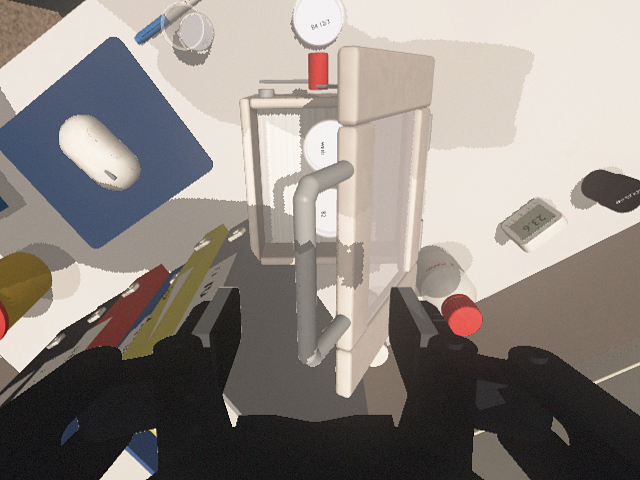

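The wrist view shows the bar (u≈306, v≈190–355) between the fingers and parallel to them, so the yaw is right. In the side view the lid is still up. I'll use the wrist depth to place the bar in the tool frame.

```bash
python3 - <<'E'
from h import *
s=robot.get_state();w=robot.get_image("wrist");H=np.array(w["hand_eye"]);K=w["K"];z=w["z_map"]
Rt=rotm(s["ee_rot"])
for u,v in((304,200),(305,230),(306,270),(308,310),(309,345)):
    d=np.median(z[v-2:v+3,u-2:u+3]);c=np.array([(u-K[0,2])/K[0,0]*d,-(v-K[1,2])/K[1,1]*d,-d,1]);t=(H@c)[:3]
    p=Rt@t+s["tool_pos"];q=p-barpos(0);print(t.round(4),p.round(4),"warmer-rel bar",(q@X).round(4),(q@Y).round(4),q[2].round(4))
E
```

```text
[ 0.0292 -0.0062  0.0612] [0.5263 0.2245 0.3342] warmer-rel bar -0.0068 0.0447 0.0072
[ 0.0131 -0.0058  0.0624] [0.5403 0.2164 0.3347] warmer-rel bar -0.0065 0.0285 0.0077
[-0.0101 -0.0054  0.0649] [0.5603 0.2045 0.3347] warmer-rel bar -0.0061 0.0052 0.0077
[-0.0353 -0.0045  0.0678] [0.5825 0.192  0.3344] warmer-rel bar -0.0052 -0.0201 0.0074
[-0.059  -0.004   0.0703] [0.603  0.1799 0.3344] warmer-rel bar -0.0048 -0.044 0.0074
```

```bash
cat >> h.py <<'E'
BAR=BAR-.006*X+.0015*Z;HINGE=HINGE-.006*X+.0005*Z
E
python3 - <<'E'
from h import *
print(barpos(0),BAR)
h=robot.move_linear(tcp(0),feed=.1,max_force=8);s=robot.get_state();print(h,s["contact_force"],s["tool_pos"]-tcp(0))
if not h:
    robot.set_gripper(0,40);s=robot.get_state();print(s["gripper_width"],s["gripper_force"],s["contact_force"],s["clock"])
    if .008<s["gripper_width"]<.016:
        for l in np.arange(.09,.46,.09):
            h=robot.move_linear(tcp(l),feed=.06,max_force=25);s=robot.get_state();print(round(l,2),h,s["contact_force"].round(1),s["gripper_width"].round(4),s["clock"])
            if h:break
im,r=red();print(r)
cv2.imwrite("pics/side3.png",cv2.resize(im["pixels"][110:360,130:430],None,fx=2.4,fy=2.4)[:,:,::-1])
E
```

```text
[0.56486376 0.20188213 0.32750475] [0.56486501 0.20188416 0.3285    ]
False [-0.18157629  1.01357066  0.63239155] [2.72697184e-05 2.67699105e-04 5.56433693e-04]
0.01031002598758608 38.960065841674805 [-1.10229348 -1.2633154   5.3570942 ] 12.8667Traceback (most recent call last):
  File "<stdin>", line 8, in <module>
AttributeError: 'float' object has no attribute 'round'
```

```bash
python3 - <<'E'
from h import *
for l in np.arange(.18,.64,.09):
    h=robot.move_linear(tcp(l),feed=.06,max_force=25);s=robot.get_state();f=s["contact_force"];print(round(l,2),h,(f@X).round(1),(f@Y).round(1),f[2].round(1),round(s["gripper_width"],4),s["clock"])
    if h:break
im,r=red();print(r)
cv2.imwrite("pics/side3.png",cv2.resize(im["pixels"][110:360,130:430],None,fx=2.4,fy=2.4)[:,:,::-1])
E
```

```text
0.18 False 1.9 -5.4 -6.4 0.0104 13.8667
0.27 False 3.2 -6.6 -8.6 0.0105 14.3667
0.36 False 4.5 -6.1 -8.2 0.0106 14.8667
0.45 False 2.7 -6.4 -5.7 0.0101 15.3667
0.54 False 2.2 -6.6 -5.6 0.0101 15.8667
0.63 False 3.6 -6.9 -6.9 0.0102 16.3667
[(array([268.8, 147.2]), np.int32(21)), (array([351.7, 206.2]), np.int32(390)), (array([299.8, 255.6]), np.int32(38)), (array([155.1, 276.4]), np.int32(285)), (array([269.2, 333.8]), np.int32(102))]
```

View pics/side3.png

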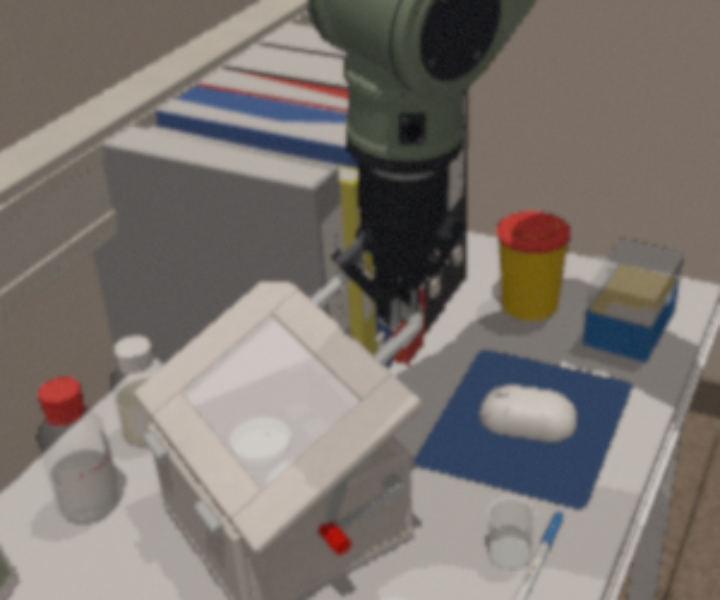

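The bar is firmly held, the lid is past half way, and the stay is folding (knuckle at crop (335,537)). I'll keep lowering and press gently at the end.

```bash
python3 - <<'E'
from h import *
for l in [.72,.81,.9,.98,1.04,1.075]:
    h=robot.move_linear(tcp(l),feed=.05,max_force=25);s=robot.get_state();f=s["contact_force"];print(round(l,2),h,(f@X).round(1),(f@Y).round(1),f[2].round(1),round(s["gripper_width"],4),s["clock"])
    if h:break
p=s["tool_pos"]
h=robot.move_linear(p-.012*Z,feed=.02,max_force=10);s=robot.get_state();print("press",h,s["tool_pos"][2]-p[2],s["contact_force"],s["clock"])
im,r=red();print(r)
cv2.imwrite("pics/side4.png",cv2.resize(im["pixels"][150:400,130:430],None,fx=2.4,fy=2.4)[:,:,::-1])
E
```

```text
0.72 False 2.7 -7.4 -5.0 0.0102 16.9917
0.81 False 3.2 -7.6 -5.1 0.0105 17.5667
0.9 False 3.3 -7.9 -5.4 0.0109 18.1417
0.98 False 3.9 -7.7 -4.8 0.0105 18.6667
1.04 False 4.6 -8.4 -3.5 0.0106 19.1
1.07 True 2.5 -2.7 -5.3 0.0101 19.3333
press True -0.00014416903564240524 [-0.91012838  0.30330415  8.15995369] 19.5417
[(array([268.9, 147.3]), np.int32(22)), (array([351.9, 206.2]), np.int32(392)), (array([155.1, 276.4]), np.int32(283)), (array([283.4, 344.5]), np.int32(84))]
```

View pics/side4.png

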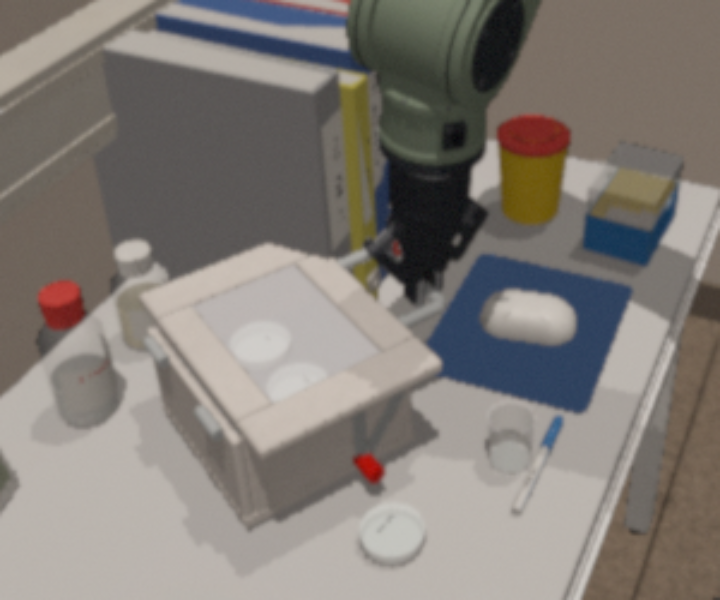

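```bash
python3 - <<'E'
from h import *
robot.set_gripper(.05);s=robot.get_state();p=s["tool_pos"];print(s["contact_force"],s["gripper_width"])
robot.move_linear(p-.10*ZT,feed=.1,max_force=10)
robot.move_linear(robot.get_state()["tool_pos"]+[-.1,-.05,.1],feed=.2);s=robot.get_state();print(s["clock"],s["contact_force"])
im=robot.get_image("top");im["rotation"]=rotm(im["rotation"]);P=cloud(im).reshape(-1,3)
d=P-HINGE;x=d@X;y=d@Y
for a in(-.236,-.176,-.165,-.02,-.01):
    m=(abs(x-a)<.006)&(abs(y)<.1)&(P[:,2]>.105);print(a,m.sum(),np.median(P[m,2]) if m.any() else 0)
_,r=red();print(r)
E
```

```text
[ 0.53715614 -0.24634212 -0.20820555] 0.050070890242780934
22.1 [ 0.30773012 -0.01963578 -0.39713754]
-0.236 200 0.12909372601340385
-0.176 314 0.13049978579982013
-0.165 277 0.12920596922134187
-0.02 263 0.12896213321599292
-0.01 264 0.1287543176030016
[(array([295.3, 199.2]), np.int32(980)), (array([352.1, 207.2]), np.int32(334)), (array([155.1, 276.5]), np.int32(285)), (array([283.4, 344.5]), np.int32(84))]
```

```bash
python3 -c "
from bench import robot
robot.dwell(.5);print(robot.finish_job())"
```

```text
the job is handed in; nothing more can be done
None
```

I unlocked the stay, lowered the lid by its handle until it was fully shut, let go, and handed the job in at about 23 s of the 56 s allowed; the hand-in call gave no verdict. A last depth check put the bar axis at 123 mm, the fully shut height, and showed the lid level to about 2 mm.

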